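Clear the pouring slab onto the drying bars

ROBOT

A 6-joint arm with a two-finger parallel gripper is mounted at the origin on the work surface. World frame = base frame: x ahead of the robot, y to its left, z up, the work surface at z = 0. Lengths are in mm, angles in rad, forces in N, time in s.
With the tool pointing down it reaches from about 325 to 775 mm from the base axis. Payload 5.5 kg.
Tool frame: the origin (TCP) lies midway between the tips of the shut fingers; the grasp point (between the pads) lies env.grasp_offset behind it (env.grasp_offset is the distance from the TCP to the grasp point, in mm); z points along the fingers, y is the line along which they close (so a half turn about z gives the same grasp; the last joint's range is limited). The gripper opens to 88 mm and grips with 3 to 60 N. Pads are 20 mm wide; open, the fingers measure 115 mm over their backs; the gripper's body (75 mm by 178 mm) begins 61 mm behind the grasp point.
Start: joints at [-1.236, 0.091, 1.231, -0, 1.82, -0.057], TCP at [229.112, -554.548, 222.631] pointing down, gripper open.
Joint ranges: [-2.87, 2.87], [-0.86, 2.18], [0.17, 2.46], [-1.51, 4.65], [0.06, 2.69], [-2.65, 2.65]. Speed limits (rad/s): [2.57, 2.57, 3.01, 3.14, 3.14, 3.14].

INTERFACE

Orientations are given as a 3x3 rotation matrix whose columns are the frame's x, y, z axes.
In Python, from plant import env, read_camera, regions_of gives the robot as it stands.
- The arm moves only by the tool send_rows, never from a script. Its argument "motion" is a list of rows, each an object of numbers: "jaw": the opening, from 0 (shut) to 1 (fully open); "tx", "ty", "tz": the shift along the world's x, y, z in units of 0.03 m (1.0 is 0.03 m); "turn": the turn about the world's z in units of 8 degrees (1.0 is 8 degrees). In form: [{"jaw": .., "tx": .., "ty": .., "tz": .., "turn": ..}, ...]. A call has 1 to 20 rows; each row shifts and turns the commanded pose from where the row before left it; what a row does not reach is not made up. A row lasts 1/8 s, in which the tool goes at most 62.5 mm and 10.7 degrees, less where a joint would pass 70% of its speed; a pose out of reach is approached as far as the arm can. A call with a number of a shift or a turn outside -1 to 1 is refused whole. A call with a gripper value outside its range is refused whole. The fingers move at their own pace and stop on an object; the grip force is fixed at half the most. Time passes only in rows, so rows that do not move let the fingers close. It gives the time, the measured TCP pose, the force, the opening and the grip force at its end, in the units of the state.
- env.get_obs(): the state, without advancing time (a new reading comes with each control period).
- read_camera(name): name is "scene" or "top" or "wrist"; returns a dict with "color" (384x512x3 uint8, blue, green, red), "depth" (384x512 float32, mm along the optical axis (not along the pixel's ray), 0 where there is no reading), "intrinsics" (3x3 intrinsics, pixels), "R" (3x3) and "t" (3): a world point X has camera coordinates R X + t; the wrist camera has in their place "T_tool_cam" (4x4, takes a point from camera to tool coordinates, whose origin is the TCP and whose axes are the flange's). Camera axes: x right, y down, z forward; pixel columns grow to the right and rows downward; lengths in mm; the calibration is good to about 2 mm. A picture is of the moment at which its call begins: read the wrist's pose just before it.
- env.hand_in(): hands the job in; it is judged then, once.
Trained networks look in a picture, given as the dict that the camera call returned (one of the last four; its "shot" number tells which), for a name from the list of things; names that differ only in an ending like _2 or _b are one class to them, and where a whole thing is asked for, a point or a joint stands for the part that bears it (a point fixed in the world has none). Each returns a list of dicts, best first, with "conf" (0 to 1); they miss things now and then, are a little off and sometimes report something else, mostly with a low value. They report only what shows in the picture. A call takes as long as a camera call.
- regions_of(label, picture): "mask" (384x512 bool, what is visible of it) and "box" ([left, top, width, height] in pixels, round what is visible of it).
The state is a dict: "time_s": time; "joints": joint angles; "qd": joint speeds; "joint_efforts": joint torques, N m; "eef_pos": TCP position; "tool_rot": TCP orientation; "ft_force": force on the tool from outside, world axes, zero at the start; "torque": the same for the moment, N m; "finger_gap": finger opening in mm; "gripper_force": force on a finger pad.
Only numpy, scipy, OpenCV 4.12 (cv2) and the standard library are available. Lean on these libraries where they do the work, as an engineer would, in place of code of your own. Each camera call takes 0.05 s, during which the arm holds its last target. There are 200 camera calls.

TASK

Clear the pouring slab: slide each of the two sound casts off the slab onto its own pair of drying bars, square and centred on the bars and wholly clear of the slab, and push the cast with the broken-off corner into the scrap tub. The plaster is still soft, so never lift a sound cast off the surface or let one fall. Leave everything else where it stands.

Things in the scene. Friction and masses are not known exactly. Their poses are not given: they have to be found in the camera images.
- drying_stand: fixed stand: grey pouring slab 270 (x) by 320 mm (y), top 75 mm above the bench, edges at x = +-135, y = +-160 mm; beyond its +y edge two pairs of steel drying bars run on in +y. Origin on the bench under the slab's centre; x points away from the robot, y (to its left) along the bars; stand turned up to 9 degrees. Beside and between the bar pairs is open air over two thin cross bars
- near_bars (a point): middle of the bar pair nearer the robot (stand x = -66, y = 218 mm), at the bars' tops, 74 mm above the bench, 1 mm below the slab's top. Bars 8 mm round, 44 mm apart between centres, from y = 160 to 280 mm, where they turn up 30 mm as end stops; a cast pushed home against the stops has its origin at y = 244 mm, which is well placed too
- far_bars (a point): middle of the bar pair farther from the robot (stand x = +66, y = 218 mm), the same as the near pair
- scrap_tub: fixed blue open tub on the bench close against the slab's -y edge, 300 (x) by 128 mm (y), 62 mm high (rim 13 mm below the slab's top), walls 4 mm, some low plaster chips on its floor. Origin: centre of its underside; axes like the stand's
- sound_cast_1: whole cream dental cast, loose on the slab, 170 g: base 16 mm thick, 70 (x) by 71 mm (y), horseshoe of teeth on top, 34 mm high in all. Origin: centre of the underside. Flat heel face at y = -35.5 mm; straight sides at x = +-35 mm from the heel to y = 10 mm; faceted round front, radius 35 mm about the origin, towards +y. The front looks along the bars within 17 degrees
- sound_cast_2: a second whole cast, same shape, size, axes and turn as sound_cast_1. The three casts stand in any order at three places: two abreast on the slab's bar half (one near the robot, one far, about 160 mm apart) and one on its tub half, midway; those on the bar half may have to pass close beside the one on the tub half on the way to the tub
- broken_cast: scrap cast, same colour, size, axes and turn as sound_cast_1, about 140 g, but its rear corner at +x, -y is broken away (about 32 mm in x by 27 mm in y), with that end of the tooth ridge. Loose on the slab; the front is whole
- dropper_bottle: bystander: small amber dropper bottle, 25 mm diameter, 44 mm high, standing on the slab near its bar end, in the middle between the two lanes. Origin: centre of its underside
- mixing_bowl: bystander: green mixing bowl, 124 mm diameter, 75 mm high, on the bench at the right. Origin: centre of its underside
- plaster_spatula: bystander: plaster spatula 200 mm long with wooden handle, lying on the bench beyond the stand. Origin: under its middle
- amber_bottle: bystander: amber bottle, 72 mm diameter, 150 mm high, on the bench at the left. Origin: centre of its underside
- water_bottle: bystander: clear bottle, 68 mm diameter, 200 mm high, on the bench at the left. Origin: centre of its underside
- instrument_pot: bystander: black pot of hand instruments, 68 mm diameter, 165 mm high over the instruments, on the bench at the left. Origin: centre of its underside
- impression_tray: bystander: steel U-shaped impression tray with a tab, about 115 mm long, 19 mm high, on the bench at the right. Origin: at its underside in the middle of the U

How it is judged (in metres and radians):
At the end, for the whole second after the job is handed in: Each sound cast at rest, level within 0.08 rad, on its own pair of bars: origin within 12 mm of the pair's centre line, at stand y 196 to 252 mm (wholly off the slab), within 0.2 rad of square; the broken cast at rest inside the scrap tub ((x of sound_cast_1 in the frame of drying_stand between -0.078 and -0.054 m or x of sound_cast_1 in the frame of drying_stand between 0.054 and 0.078 m) and y of sound_cast_1 in the frame of drying_stand between 0.196 and 0.252 m and height (world z) of sound_cast_1 between 0.068 and 0.08 m and angle between each of sound_cast_1, sound_cast_2's own z axis and vertical below 0.08 rad and angle between the y axis of each of sound_cast_1, sound_cast_2 and the y axis of drying_stand, either way round below 0.2 rad and linear speed of each of sound_cast_1, sound_cast_2, broken_cast below 0.02 m/s and (x of sound_cast_2 in the frame of drying_stand between -0.078 and -0.054 m or x of sound_cast_2 in the frame of drying_stand between 0.054 and 0.078 m) and y of sound_cast_2 in the frame of drying_stand between 0.196 and 0.252 m and height (world z) of sound_cast_2 between 0.068 and 0.08 m and x of broken_cast in the frame of scrap_tub between -0.148 and 0.148 m and y of broken_cast in the frame of scrap_tub between -0.062 and 0.062 m and z of broken_cast in the frame of scrap_tub below 0.05 m); the robot touches nothing.
It fails at once if a sound cast lifted more than 20 mm off the surface (height (world z) of any of sound_cast_1, sound_cast_2 above 0.095 m).
It fails at once if a sound cast dropped or toppled (height (world z) of any of sound_cast_1, sound_cast_2 below 0.058 m or angle between any of sound_cast_1, sound_cast_2's own z axis and vertical above 0.5 rad).
It fails at once if a bystander shifted more than 30 mm (distance of any of dropper_bottle, mixing_bowl, plaster_spatula, amber_bottle, water_bottle, instrument_pot, impression_tray from where it was at the start of the episode above 0.03 m).
It fails at once if a bystander knocked over (angle between any of dropper_bottle, mixing_bowl, amber_bottle, water_bottle, instrument_pot, impression_tray's own z axis and vertical above 0.5 rad).
It also fails if it takes over 72 s, if anything falls off the work surface, if the arm or the gripper's body presses on something with over 40 N, if the wrist force passes 120 N, or if a joint passes its speed limit or range.

## Working session

There is one attempt and no reset: what is moved stays moved. The work goes in short steps, Python scripts to look and compute and a tool call to move; the robot and the scene stay as the last step left them, time stands still between calls to the robot, and variables do not carry over. Pictures are saved under pics/ and viewed, at most 10 in all, crops included, and the job is handed in when it is done.

Besides the shell and the picture viewer there is one more tool, called after "Request:" as name([rows], argument=value, ...), one row to a line, values as JSON. send_rows: Moves the arm, as the interface text tells. Shifts and turns lie within -1 to 1; 1 stands for 0.03 m of shift or 8 degrees of turn. Its arguments: {"type":"object","properties":{"motion":{"type":"array"}},"required":["motion"]}

```bash
mkdir -p pics; ls; cat > h.py <<'E'
import numpy as np, cv2
from plant import env, read_camera, regions_of
def world(p):
    d=p["depth"]; K=p["intrinsics"]; v,u=np.mgrid[0:d.shape[0],0:d.shape[1]]
    c=np.stack([(u-K[0,2])*d/K[0,0],(v-K[1,2])*d/K[1,1],d],-1)
    return (c-p["t"])@p["R"]   # R^T (c-t)
E
python3 - <<'E'
from h import *
o=env.get_obs(); print(o["eef_pos"],o["tool_rot"],o["time_s"],env.grasp_offset)
p=read_camera("top"); s=read_camera("scene")
cv2.imwrite("pics/a.png",np.vstack([p["color"]])); cv2.imwrite("pics/b.png",s["color"])
W=world(p); np.save("W.npy",W); np.save("C.npy",p["color"]);
print(p["t"],p["R"],p["intrinsics"])
for n in ["drying_stand","sound_cast_1","broken_cast","scrap_tub","dropper_bottle","mixing_bowl","amber_bottle","water_bottle","instrument_pot","impression_tray","plaster_spatula"]:
    for r in regions_of(n,p):
        m=r["mask"]&(p["depth"]>0); print(n,round(r["conf"],2),r["box"],m.sum(),np.median(W[m],0).round(),np.percentile(W[m],[2,98],0).round().tolist())
E
```

```text
pics
[ 229.00747108 -554.25615207  221.56452618] [[ 9.24217026e-01  3.81867148e-01 -6.08100445e-04]
 [ 3.81867618e-01 -9.24215396e-01  1.73919057e-03]
 [ 1.02123949e-04 -1.83960341e-03 -9.99998303e-01]] 0.0 18.700000000000003
[   6.4769171   555.15892312 1589.12683295] [[-0.0244932  -0.99962578 -0.01218114]
 [-0.98072768  0.02638917 -0.19358935]
 [ 0.19383836  0.00720476 -0.98100703]] [[484.25669936   0.         251.71201189]
 [  0.         484.25669936 185.03430942]
 [  0.           0.           1.        ]]
drying_stand 0.71 [173.4, 145.1, 134.3, 77.9] 7070 [555. -17.  74.] [[430.0, -180.0, 6.0], [691.0, 242.0, 83.0]]
drying_stand 0.57 [105.6, 246.3, 31.9, 25.8] 586 [317. 407. 130.] [[286.0, 387.0, -3.0], [361.0, 484.0, 202.0]]
sound_cast_1 0.68 [222.3, 196.3, 19.6, 25.9] 392 [473.  55.  93.] [[438.0, 25.0, 84.0], [505.0, 88.0, 112.0]]
sound_cast_1 0.64 [108.5, 249.7, 29.5, 19.8] 505 [314. 405. 133.] [[287.0, 387.0, 17.0], [345.0, 436.0, 202.0]]
sound_cast_1 0.56 [267.5, 173.2, 20.5, 17.4] 396 [ 557. -103.   93.] [[524.0, -136.0, 79.0], [589.0, -69.0, 112.0]]
broken_cast 0.69 [224.
[... 629 characters left out ...]
0, 438.0, 154.0]]
water_bottle 0.8 [104.0, 250.4, 33.6, 22.8] 551 [314. 406. 131.] [[286.0, 387.0, 10.0], [348.0, 442.0, 202.0]]
water_bottle 0.33 [173.6, 147.6, 133.6, 75.9] 7683 [556.  -9.  74.] [[429.0, -181.0, -2.0], [693.0, 248.0, 84.0]]
instrument_pot 0.62 [106.2, 248.8, 36.3, 22.7] 562 [315. 406. 131.] [[286.0, 387.0, 2.0], [348.0, 443.0, 202.0]]
instrument_pot 0.57 [114.0, 210.1, 29.2, 24.7] 512 [452. 401.  53.] [[419.0, 366.0, -3.0], [491.0, 454.0, 154.0]]
impression_tray 0.77 [367.2, 242.4, 23.0, 28.4] 274 [ 324. -431.    5.] [[273.0, -460.0, -4.0], [360.0, -392.0, 20.0]]
plaster_spatula 0.56 [188.8, 121.8, 56.6, 6.0] 266 [781. 126.  11.] [[770.0, 12.0, -1.0], [800.0, 208.0, 25.0]]
```

```bash
python3 - <<'E'
from h import *
C=np.load("C.npy");W=np.load("W.npy")
cv2.imwrite("pics/crop.png",cv2.resize(C[125:275,160:360],(800,600),interpolation=cv2.INTER_CUBIC))
z=W[...,2]; roi=(W[...,0]>380)&(W[...,0]<740)&(W[...,1]>-220)&(W[...,1]<300)
m=(roi&(z>68)&(z<125)).astype(np.uint8); m=cv2.morphologyEx(m,cv2.MORPH_OPEN,np.ones((7,7)))
n,l,st,_=cv2.connectedComponentsWithStats(m); k=1+np.argmax(st[1:,4]); P=W[(l==k)&(z<80)][:,:2].astype(np.float32)
print(cv2.minAreaRect(P), np.median(z[(l==k)&(z<80)]))
for c in [(473,55),(557,-103),(631,52)]:
    for lo in (82,100):
        q=roi&(z>lo)&(np.hypot(W[...,0]-c[0],W[...,1]-c[1])<55); P=W[q][:,:2].astype(np.float32)
        print(c,lo,q.sum(),cv2.minAreaRect(P))
q=roi&(z>64)&(z<80)&(W[...,1]>175); print(np.c_[W[q]].round()[::6].tolist())
E
```

```text
((558.5155029296875, -24.54522705078125), (316.04254150390625, 265.5714416503906), 88.54362487792969) 74.4109018192472
(473, 55) 82 418 ((468.7746887207031, 57.83135986328125), (76.14189910888672, 80.07376098632812), 80.30609893798828)
(473, 55) 100 81 ((474.9993591308594, 57.98494338989258), (57.871543884277344, 58.103538513183594), 77.62743377685547)
(557, -103) 82 416 ((560.1737670898438, -109.88380432128906), (81.70402526855469, 86.25605773925781), 42.73236846923828)
(557, -103) 100 87 ((559.40234375, -104.17909240722656), (58.976051330566406, 59.88227081298828), 77.34037780761719)
(631, 52) 82 340 ((636.181640625, 52.02168273925781), (102.68998718261719, 66.77381896972656), 52.096065521240234)
(631, 52) 100 69 ((627.18701171875, 54.19335174560547), (64.20003509521484, 42.586944580078125), 23.28712272644043)
[[693.0, 255.0, 65.0], [693.0, 235.0, 64.0], [690.0, 190.0, 69.0], [690.0, 242.0, 64.0], [688.0, 221.0, 66.0], [686.0, 199.0, 73.0], [687.0, 180.0, 67.0], [682.0, 220.0, 75.0], [681.0, 238.0, 68.0], [671.0, 238.0, 65.0], [655.0, 243.0, 74.0], [654.0, 213.0, 75.0], [655.0, 193
[... 520 characters left out ...]
3.0, 203.0, 72.0], [524.0, 183.0, 66.0], [521.0, 243.0, 73.0], [520.0, 223.0, 72.0], [520.0, 203.0, 71.0], [520.0, 183.0, 69.0], [518.0, 247.0, 68.0], [516.0, 225.0, 77.0], [517.0, 207.0, 69.0], [517.0, 183.0, 66.0], [508.0, 241.0, 66.0], [488.0, 247.0, 66.0], [480.0, 243.0, 73.0], [480.0, 223.0, 70.0], [480.0, 203.0, 68.0], [479.0, 183.0, 71.0], [476.0, 238.0, 79.0], [476.0, 219.0, 77.0], [476.0, 199.0, 73.0], [475.0, 179.0, 73.0], [474.0, 243.0, 69.0], [474.0, 224.0, 66.0], [473.0, 197.0, 68.0], [470.0, 243.0, 72.0], [458.0, 244.0, 65.0], [444.0, 243.0, 68.0], [443.0, 190.0, 67.0], [440.0, 230.0, 68.0], [440.0, 203.0, 69.0], [438.0, 247.0, 67.0], [437.0, 224.0, 66.0], [437.0, 204.0, 65.0]]
```

View pics/crop.png

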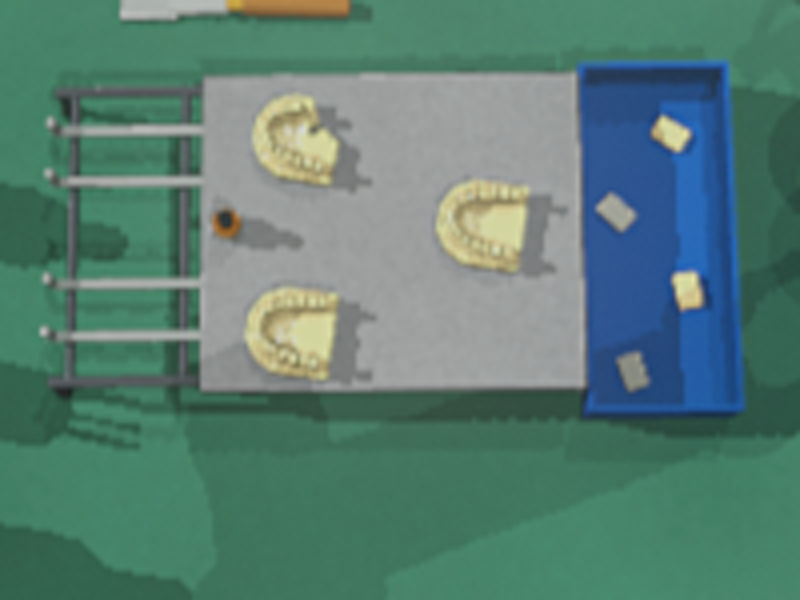

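View pics/b.png

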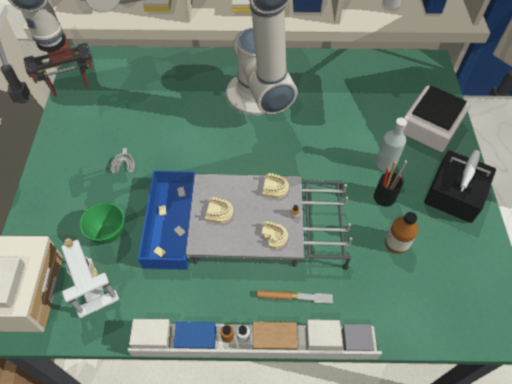

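Request:
send_rows([
  {"jaw":1,"tx":0.48,"ty":0.9,"tz":0.3,"turn":0.42},
  {"jaw":1,"tx":0.48,"ty":0.9,"tz":0.3,"turn":0.42},
  {"jaw":1,"tx":0.48,"ty":0.9,"tz":0.3,"turn":0.42},
  {"jaw":1,"tx":0.48,"ty":0.9,"tz":0.3,"turn":0.42},
  {"jaw":1,"tx":0.48,"ty":0.9,"tz":0.3,"turn":0.42},
  {"jaw":1,"tx":0.48,"ty":0.9,"tz":0.3,"turn":0.42},
  {"jaw":1,"tx":0.48,"ty":0.9,"tz":0.3,"turn":0.42},
  {"jaw":1,"tx":0.48,"ty":0.9,"tz":0.3,"turn":0.42},
  {"jaw":1,"tx":0.48,"ty":0.9,"tz":0.3,"turn":0.42},
  {"jaw":1,"tx":0.48,"ty":0.9,"tz":0.3,"turn":0.42},
  {"jaw":1,"tx":0.48,"ty":0.9,"tz":0.3,"turn":0.42},
  {"jaw":1,"tx":0.48,"ty":0.9,"tz":0.3,"turn":0.42},
  {"jaw":1,"tx":0.48,"ty":0.9,"tz":0.3,"turn":0.42},
  {"jaw":1,"tx":0.48,"ty":0.9,"tz":0.3,"turn":0.42},
  {"jaw":1,"tx":0.48,"ty":0.9,"tz":0.3,"turn":0.42},
  {"jaw":1,"tx":0.48,"ty":0.9,"tz":0.3,"turn":0.42},
  {"jaw":1,"tx":0.48,"ty":0.9,"tz":0.3,"turn":0.42},
  {"jaw":1,"tx":0.48,"ty":0.9,"tz":0.3,"turn":0.42},
  {"jaw":1,"tx":0.48,"ty":0.9,"tz":0.3,"turn":0.42},
  {"jaw":1,"tx":0.48,"ty":0.9,"tz":0.3,"turn":0.42},
])

```text
time_s: 3.15
eef_pos: [517.4, -13.6, 403.1]
tool_rot: [[0.004, 1.0, 0.0], [1.0, -0.004, -0.0], [-0.0, 0.0, -1.0]]
ft_force: [-0.1, 0.6, 0.6]
finger_gap: 88.1
gripper_force: 0.0
```

```bash
cat >> h.py <<'E'
def wrist():
    o=env.get_obs(); p=read_camera("wrist"); T=np.eye(4); T[:3,:3]=o["tool_rot"]; T[:3,3]=o["eef_pos"]
    M=np.linalg.inv(T@p["T_tool_cam"]); p["R"]=M[:3,:3]; p["t"]=M[:3,3]; return p
E
python3 - <<'E'
from h import *
p=wrist(); o=env.get_obs(); print(o["eef_pos"],o["tool_rot"][:,1],o["joints"])
W=world(p); np.savez("w1.npz",W=W,C=p["color"],R=p["R"],t=p["t"],K=p["intrinsics"],d=p["depth"])
cv2.imwrite("pics/w1.png",p["color"])
E
```

```text
[518.5597128  -10.97243649 403.48778507] [0.99999818 0.00117357 0.00150398] [-8.79013485e-02 -1.09153796e-02  1.00548550e+00  2.02375170e-03
  2.14566332e+00 -8.79745896e-02]
```

View pics/w1.png

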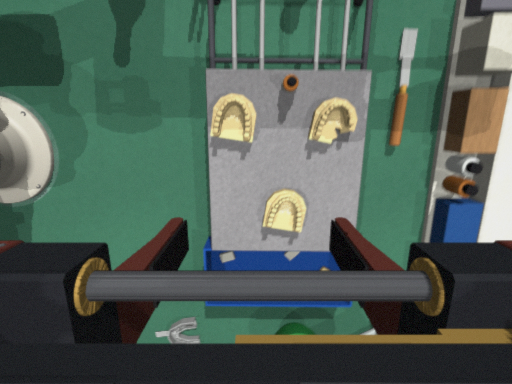

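```bash
cat >> h.py <<'E'
from scipy.optimize import minimize
a=np.linspace(np.arctan2(10,35),np.pi-np.arctan2(10,35),12)
OUT=np.r_[[[-35,-35.5],[35,-35.5],[35,10]],35*np.c_[np.cos(a),np.sin(a)],[[-35,10]]]
BRK=np.r_[[[-35,-35.5],[3,-35.5],[35,-8.5],[35,10]],35*np.c_[np.cos(a),np.sin(a)],[[-35,10]]]
S=4
def model(q,p,poly,zs=(82,91)):
    c,s=np.cos(q[2]),np.sin(q[2]); X=poly@np.array([[c,s],[-s,c]])+q[:2]; im=np.zeros((384*S,512*S),np.uint8)
    for z in zs:
        Y=(np.c_[X,np.full(len(X),z)])@p["R"].T+p["t"]; Y=Y@p["K"].T; uv=Y[:,:2]/Y[:,2:]
        cv2.fillPoly(im,[np.round(((uv+.5)*S-.5)*16).astype(np.int32)],1,shift=4)
    return cv2.resize(im.astype(np.float32),(512,384),interpolation=cv2.INTER_AREA)
def fit(c,p,W,poly=OUT,lo=82,zs=(82,91),r=60):
    near=np.hypot(W[...,0]-c[0],W[...,1]-c[1])<r
    M=(near&(W[...,2]>lo)&(W[...,2]<118)).astype(np.float32)
    f=lambda q:np.abs(model(q,p,poly,zs)-M).sum()/M.sum()
    best=None
    for y0 in (-.2,0,.2):
        x0=np.array([c[0],c[1],y0]); r_=minimize(f,x0,method="Nelder-Mead",options=dict(initial_simplex=x0+np.array([[0,0,0],[6,0,0],[0,6,0],[0,0,.15]]),xatol=.02,fatol=1e-4))
        if best is None or r_.fun<best.fun: best=r_
    return best.x,best.fun
E
python3 - <<'E'
from h import *
p=dict(np.load("w1.npz")); W=p["W"]
for c,po in [((471,55),OUT),((558,-103),OUT),((631,52),BRK)]:
    q,f=fit(c,p,W,po); print(q[:2].round(1),np.degrees(q[2]).round(1),round(f,3))
z=W[...,2]
roi=(W[...,0]>380)&(W[...,0]<740)&(W[...,1]>-210)&(W[...,1]<300)
m=(roi&(z>68)&(z<125)).astype(np.uint8); m=cv2.morphologyEx(m,cv2.MORPH_OPEN,np.ones((9,9)))
P=W[(m>0)&(z<80)][:,:2].astype(np.float32); print(cv2.minAreaRect(P),np.median(z[(m>0)&(z<80)]))
# bars
for lo,hi in [(465,490),(510,535),(597,620),(640,665)]:
    q=(z>66)&(z<82)&(W[...,0]>lo)&(W[...,0]<hi)&(W[...,1]>160)&(W[...,1]<225); 
    if q.sum()>10: print(q.sum(),W[q].mean(0).round(1),np.degrees(np.polyfit(W[q][:,1],W[q][:,0],1)[0]).round(2))
q=roi&(z>100)&(W[...,1]>85)&(abs(W[...,0]-560)<20); print("drop",q.sum(),W[q].mean(0),W[q].min(0),W[q].max(0))
E
```

```text
[475.8  60.8] -9.3 0.031
[562.3 -99.7] -10.2 0.036
[640.1  53.4] -10.1 0.087
((562.1410522460938, -25.855972290039062), (319.5728454589844, 270.1787109375), 89.03572082519531) 75.35611345439844
240 [478.4 193.6  73.3] -0.04
238 [521.8 193.4  73.5] 1.8
234 [609.4 192.9  73.5] 0.85
241 [653.1 193.   73.3] 1.11
drop 191 [565.20324794 109.62608477 108.59625161] [554.83854416  99.23207718 100.14336343] [576.80992867 121.22111733 121.01821676]
```

```bash
cat >> h.py <<'E'
def rd(n=5):
    ps=[];e=[];y=[]
    for i in range(n):
        o=env.get_obs(); e.append(o["eef_pos"]); y.append(np.degrees(np.arctan2(o["tool_rot"][1,1],o["tool_rot"][0,1]))); p=read_camera("wrist")
    e=np.mean(e,0); a=np.radians(np.mean(y)); T=np.eye(4)
    T[:3,:3]=np.array([[-np.sin(a),np.cos(a),0],[np.cos(a),np.sin(a),0],[0,0,-1]]); T[:3,3]=e
    M=np.linalg.inv(T@p["T_tool_cam"]); p["R"]=M[:3,:3]; p["t"]=M[:3,3]; p["K"]=p["intrinsics"]; return p,e,np.degrees(a),np.ptp(y)
E
python3 - <<'E'
from h import *
p,e,a,s=rd(); print(e,a,s); W=world(p)
for c,po in [((475,60),OUT),((562,-101),OUT),((637,53),BRK)]:
    q,f=fit(c,p,W,po); print(q[:2].round(1),np.degrees(q[2]).round(1),round(f,3))
z=W[...,2]
roi=(W[...,0]>380)&(W[...,0]<740)&(W[...,1]>-210)&(W[...,1]<300)
m=(roi&(z>68)&(z<125)).astype(np.uint8); m=cv2.morphologyEx(m,cv2.MORPH_OPEN,np.ones((9,9)))
P=W[(m>0)&(z<80)][:,:2].astype(np.float32); print(cv2.minAreaRect(P),np.median(z[(m>0)&(z<80)]))
E
```

```text
[517.6224149  -13.31291703 402.83137518] -0.20921618210399426 0.466300898168755
[476.3  62.3] -9.2 0.03
[563.2 -97.8] -9.5 0.036
[640.7  55.3] -10.1 0.087
((562.9361572265625, -24.218490600585938), (320.0502624511719, 270.1665954589844), 89.24202728271484) 75.73970809941623
```

Request:
send_rows([
  {"jaw":1,"tx":-0.36,"ty":0.55,"tz":-1,"turn":-0.28},
  {"jaw":1,"tx":-0.36,"ty":0.55,"tz":-1,"turn":-0.28},
  {"jaw":1,"tx":-0.36,"ty":0.55,"tz":-1,"turn":-0.28},
  {"jaw":1,"tx":-0.36,"ty":0.55,"tz":-1,"turn":-0.28},
  {"jaw":1,"tx":0,"ty":0,"tz":-1,"turn":0},
  {"jaw":1,"tx":0,"ty":0,"tz":-1,"turn":0},
  {"jaw":1,"tx":0,"ty":0,"tz":-1,"turn":0},
  {"jaw":1,"tx":0,"ty":0,"tz":-1,"turn":0},
  {"jaw":1,"tx":0,"ty":0,"tz":-1,"turn":0},
  {"jaw":1,"tx":0,"ty":0,"tz":-1,"turn":0},
  {"jaw":1,"tx":0,"ty":0,"tz":-0.4,"turn":0},
  {"jaw":1,"tx":0,"ty":0,"tz":-0.38,"turn":0},
  {"jaw":1,"tx":0,"ty":0,"tz":0,"turn":0},
  {"jaw":0.7,"tx":0,"ty":0,"tz":0,"turn":0},
  {"jaw":0.7,"tx":0,"ty":0,"tz":0,"turn":0},
  {"jaw":0.7,"tx":0,"ty":0,"tz":0,"turn":0},
  {"jaw":0.7,"tx":0,"ty":0,"tz":0,"turn":0},
])

```text
time_s: 5.58
eef_pos: [474.5, 51.5, 80.2]
tool_rot: [[0.162, 0.987, 0.002], [0.987, -0.162, 0.0], [0.0, 0.002, -1.0]]
ft_force: [0.3, -0.5, 3.9]
finger_gap: 69.8
gripper_force: 30.0
```

```bash
python3 - <<'E'
from h import *
p,e,a,s=rd(); print(e,a); W=world(p); z=W[...,2]
o=env.get_obs(); print(o["ft_force"],o["finger_gap"],o["gripper_force"])
for lo,hi in [(465,490),(510,535),(597,620),(640,665)]:
    q=(z>66)&(z<82)&(W[...,0]>lo)&(W[...,0]<hi)&(W[...,1]>160)&(W[...,1]<225)
    if q.sum()>10: print(q.sum(),W[q].mean(0).round(1))
cv2.imwrite("pics/w2.png",p["color"])
E
```

```text
[474.52134043  51.48568499  80.20876715] -9.309230376953188
[0.7155257  0.43882974 5.69189137] 69.90211399899464 30.001835525035858
685 [478.  171.4  73.5]
481 [521.1 167.9  73.4]
49 [606.8 160.9  71.8]
```

View pics/w2.png

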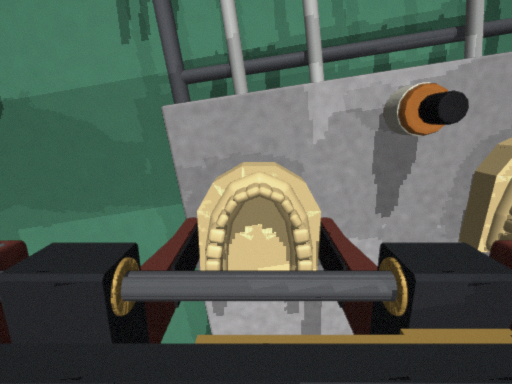

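Request:
send_rows([
  {"jaw":0.7,"tx":0.114,"ty":0.436,"tz":0,"turn":0.175},
  {"jaw":0.7,"tx":0.114,"ty":0.436,"tz":0,"turn":0.175},
  {"jaw":0.7,"tx":0.114,"ty":0.436,"tz":0,"turn":0.175},
  {"jaw":0.7,"tx":0.114,"ty":0.436,"tz":0,"turn":0.175},
  {"jaw":0.7,"tx":0.114,"ty":0.436,"tz":0,"turn":0.175},
  {"jaw":0.7,"tx":0.114,"ty":0.436,"tz":0,"turn":0.175},
  {"jaw":0.7,"tx":0.033,"ty":0.413,"tz":0,"turn":0},
  {"jaw":0.7,"tx":0.033,"ty":0.413,"tz":0,"turn":0},
  {"jaw":0.7,"tx":0.033,"ty":0.413,"tz":0,"turn":0},
  {"jaw":0.7,"tx":0.033,"ty":0.413,"tz":0,"turn":0},
  {"jaw":0.7,"tx":0.033,"ty":0.413,"tz":0,"turn":0},
  {"jaw":0.7,"tx":0,"ty":0,"tz":0,"turn":0},
  {"jaw":0.7,"tx":0,"ty":0,"tz":0,"turn":0},
])

```text
time_s: 7.45
eef_pos: [499.3, 192.7, 79.2]
tool_rot: [[0.015, 1.0, -0.0], [1.0, -0.015, 0.001], [0.001, -0.0, -1.0]]
ft_force: [-0.1, 2.2, 2.9]
finger_gap: 69.8
gripper_force: 30.0
```

```bash
python3 - <<'E'
from h import *
p,e,a,s=rd(); print(e,a); W=world(p); z=W[...,2]
o=env.get_obs(); print(o["ft_force"],o["finger_gap"],o["gripper_force"])
t=read_camera("top"); t["K"]=t["intrinsics"]; Wt=world(t)
print(fit((499,199),t,Wt,r=60,lo=84)); print(fit((499,199),p,W,r=60,lo=84))
cv2.imwrite("pics/w3.png",p["color"])
E
```

```text
[499.26100553 192.25183638  79.20587213] -0.8906821743782911
[0.36798063 1.8572323  2.91069521] 69.57422474923595 29.99878853559494
(array([5.03432870e+02, 1.76648148e+02, 1.03587963e-01]), np.float64(31.394229888916016))
(array([ 4.98639960e+02,  2.02789426e+02, -3.00455583e-01]), np.float64(0.2182639092206955))
```

View pics/w3.png

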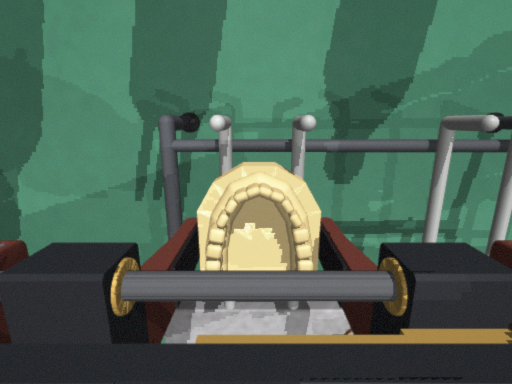

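Request:
send_rows([
  {"jaw":1,"tx":0,"ty":0,"tz":0,"turn":0},
  {"jaw":1,"tx":0,"ty":0,"tz":0,"turn":0},
  {"jaw":1,"tx":0,"ty":0,"tz":0,"turn":0},
  {"jaw":1,"tx":0,"ty":0,"tz":0.5,"turn":0},
  {"jaw":1,"tx":0,"ty":0,"tz":1,"turn":0},
  {"jaw":1,"tx":0,"ty":0,"tz":1,"turn":0},
  {"jaw":1,"tx":0.7,"ty":-0.9,"tz":1,"turn":-0.2},
  {"jaw":1,"tx":0.7,"ty":-0.9,"tz":1,"turn":-0.2},
  {"jaw":1,"tx":0.7,"ty":-0.9,"tz":1,"turn":-0.2},
  {"jaw":1,"tx":0.7,"ty":-0.9,"tz":1,"turn":-0.2},
  {"jaw":1,"tx":0.7,"ty":-0.9,"tz":0.5,"turn":-0.2},
  {"jaw":1,"tx":0.7,"ty":-0.9,"tz":0,"turn":-0.2},
  {"jaw":1,"tx":0,"ty":0,"tz":0,"turn":0},
  {"jaw":1,"tx":0,"ty":0,"tz":0,"turn":0},
])

```text
time_s: 9.5
eef_pos: [625.1, 30.3, 289.7]
tool_rot: [[0.182, 0.983, -0.0], [0.983, -0.182, 0.0], [0.0, -0.0, -1.0]]
ft_force: [0.4, 0.1, 0.8]
finger_gap: 87.9
gripper_force: 0.0
```

```bash
python3 - <<'E'
from h import *
p,e,a,s=rd(); print(e,a); W=world(p)
print("broken",fit((636,54),p,W,BRK,r=55)); print("broken84",fit((636,54),p,W,BRK,lo=86,zs=(87,91),r=55))
z=W[...,2]; q=(z>86)&(z<118)&(np.hypot(W[...,0]-636,W[...,1]-54)<55); print(q.sum(),W[q].min(0),W[q].max(0))
print("tub",fit((562,-100),p,W,r=60)); print("placed",fit((499,200),p,W,lo=84,zs=(84,90),r=55))
cv2.imwrite("pics/w4.png",p["color"])
E
```

```text
[624.9360665   30.67486106 289.7524604 ] -10.450060871575719
broken (array([ 6.40267328e+02,  5.31567314e+01, -1.95649356e-01]), np.float64(0.08947453647851944))
broken84 (array([ 6.40228861e+02,  5.32354959e+01, -1.93356370e-01]), np.float64(0.09546046704053879))
2302 [599.46470511  17.56419859  86.00164412] [675.66527038  88.55350109 110.92488296]
tub (array([ 5.62615175e+02, -9.66997262e+01, -2.66589600e-01]), np.float64(1.0960090160369873))
placed (array([ 4.98130190e+02,  2.01490305e+02, -1.31726945e-02]), np.float64(0.031584177166223526))
```

View pics/w4.png

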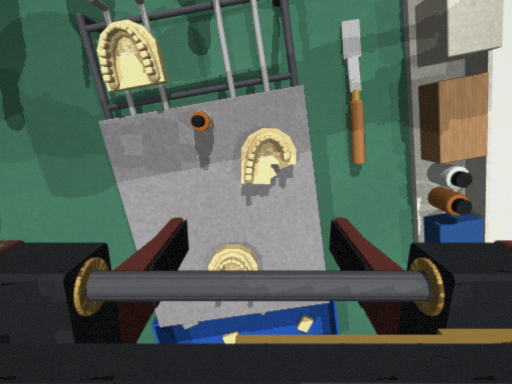

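Request:
send_rows([
  {"jaw":1,"tx":0.167,"ty":0.256,"tz":-1,"turn":0},
  {"jaw":1,"tx":0.167,"ty":0.256,"tz":-1,"turn":0},
  {"jaw":1,"tx":0.167,"ty":0.256,"tz":-1,"turn":0},
  {"jaw":1,"tx":0,"ty":0,"tz":-1,"turn":0},
  {"jaw":1,"tx":0,"ty":0,"tz":-1,"turn":0},
  {"jaw":1,"tx":0,"ty":0,"tz":-1,"turn":0},
  {"jaw":1,"tx":0,"ty":0,"tz":-0.6,"turn":0},
  {"jaw":1,"tx":0,"ty":0,"tz":-0.4,"turn":0},
  {"jaw":1,"tx":0,"ty":0,"tz":0,"turn":0},
  {"jaw":0.6,"tx":0,"ty":0,"tz":0,"turn":0},
  {"jaw":0.6,"tx":0,"ty":0,"tz":0,"turn":0},
  {"jaw":0.6,"tx":0,"ty":0,"tz":0,"turn":0},
  {"jaw":0.6,"tx":0,"ty":0,"tz":0,"turn":0},
  {"jaw":0.6,"tx":0,"ty":0,"tz":0.5,"turn":0},
  {"jaw":0.6,"tx":0,"ty":0,"tz":0.7,"turn":0},
  {"jaw":0.6,"tx":0,"ty":0,"tz":0.8,"turn":0},
  {"jaw":0.6,"tx":0,"ty":0,"tz":0.8,"turn":0},
])

```text
time_s: 11.88
eef_pos: [640.5, 52.9, 165.4]
tool_rot: [[0.182, 0.983, 0.001], [0.983, -0.182, 0.0], [0.0, 0.001, -1.0]]
ft_force: [0.1, -0.3, -2.0]
finger_gap: 69.9
gripper_force: 30.0
```

Request:
send_rows([
  {"jaw":0.6,"tx":-0.111,"ty":-0.85,"tz":0,"turn":0.1},
  {"jaw":0.6,"tx":-0.111,"ty":-0.85,"tz":0,"turn":0.1},
  {"jaw":0.6,"tx":-0.111,"ty":-0.85,"tz":0,"turn":0.1},
  {"jaw":0.6,"tx":-0.111,"ty":-0.85,"tz":0,"turn":0.1},
  {"jaw":0.6,"tx":-0.111,"ty":-0.85,"tz":0,"turn":0.1},
  {"jaw":0.6,"tx":-0.111,"ty":-0.85,"tz":0,"turn":0.1},
  {"jaw":0.6,"tx":-0.111,"ty":-0.85,"tz":0,"turn":0.1},
  {"jaw":0.6,"tx":-0.111,"ty":-0.85,"tz":0,"turn":0.1},
  {"jaw":0.6,"tx":-0.111,"ty":-0.85,"tz":0,"turn":0.1},
  {"jaw":0.6,"tx":-0.111,"ty":-0.85,"tz":0,"turn":0.1},
  {"jaw":0.6,"tx":-0.111,"ty":-0.85,"tz":0,"turn":0.1},
  {"jaw":0.6,"tx":-0.111,"ty":-0.85,"tz":0,"turn":0.1},
  {"jaw":0.6,"tx":0,"ty":0,"tz":0,"turn":0},
  {"jaw":0.6,"tx":0,"ty":0,"tz":0,"turn":0},
])

```text
time_s: 13.62
eef_pos: [600.7, -252.6, 164.0]
tool_rot: [[0.016, 1.0, 0.001], [1.0, -0.016, 0.0], [0.0, 0.001, -1.0]]
ft_force: [0.4, 0.0, -1.6]
finger_gap: 69.6
gripper_force: 30.0
```

```bash
python3 - <<'E'
from h import *
o=env.get_obs(); print(o["eef_pos"],o["finger_gap"])
W=np.load("W.npy"); z=W[...,2]; C=np.load("C.npy").astype(int)
q=(C[...,0]-C[...,2]>50)&(W[...,1]<-175)&(W[...,1]>-340)&(z>50)&(z<75)
print(cv2.minAreaRect(W[q][:,:2].astype(np.float32)))
E
```

```text
[ 600.65407517 -252.60300335  164.01294568] 69.60249315760846
((669.8394775390625, -250.30960083007812), (540.5416259765625, 139.14222717285156), 1.5097206830978394)
```

Request:
send_rows([
  {"jaw":0.6,"tx":0,"ty":0,"tz":-0.8,"turn":0},
  {"jaw":0.6,"tx":0,"ty":0,"tz":-0.8,"turn":0},
  {"jaw":0.6,"tx":0,"ty":0,"tz":-0.8,"turn":0},
  {"jaw":0.6,"tx":0,"ty":0,"tz":-0.8,"turn":0},
  {"jaw":0.6,"tx":0,"ty":0,"tz":-0.8,"turn":0},
  {"jaw":0.6,"tx":0,"ty":0,"tz":-0.33,"turn":0},
  {"jaw":1,"tx":0,"ty":0,"tz":0,"turn":0},
  {"jaw":1,"tx":0,"ty":0,"tz":0,"turn":0},
  {"jaw":1,"tx":0,"ty":0,"tz":0,"turn":0},
  {"jaw":1,"tx":0,"ty":0,"tz":1,"turn":0},
  {"jaw":1,"tx":0,"ty":0,"tz":1,"turn":0},
  {"jaw":1,"tx":0,"ty":0,"tz":1,"turn":0},
  {"jaw":1,"tx":0,"ty":0,"tz":1,"turn":0},
  {"jaw":1,"tx":-0.35,"ty":0.6,"tz":1,"turn":-0.27},
  {"jaw":1,"tx":-0.35,"ty":0.6,"tz":1,"turn":-0.27},
  {"jaw":1,"tx":-0.35,"ty":0.6,"tz":1,"turn":-0.27},
  {"jaw":1,"tx":-0.35,"ty":0.6,"tz":1,"turn":-0.27},
  {"jaw":1,"tx":0,"ty":0,"tz":0,"turn":0},
  {"jaw":1,"tx":0,"ty":0,"tz":0,"turn":0},
])

```text
time_s: 16.0
eef_pos: [558.6, -181.5, 272.4]
tool_rot: [[0.165, 0.986, -0.0], [0.986, -0.165, -0.0], [-0.0, -0.0, -1.0]]
ft_force: [-0.8, -0.4, -0.1]
finger_gap: 87.8
gripper_force: 0.0
```

```bash
python3 - <<'E'
from h import *
p,e,a,s=rd(); print(e,a); W=world(p)
print("c2",fit((562,-98),p,W,r=60))
t=read_camera("top"); Wt=world(t); zz=Wt[...,2]
q=(zz>15)&(zz<75)&(Wt[...,0]>420)&(Wt[...,0]<690)&(Wt[...,1]<-200)&(Wt[...,1]>-305); print(q.sum(),np.median(Wt[q],0),np.percentile(Wt[q],[5,95],0))
cv2.imwrite("pics/t5.png",cv2.resize(t["color"][125:275,160:360],(800,600)))
E
```

```text
[ 558.35956517 -181.57377097  271.42014269] -9.555266691214477
c2 (array([ 5.62742663e+02, -9.97053666e+01, -1.50705107e-01]), np.float64(0.02996049076318741))
88 [ 582.52812919 -266.11579486   25.26391113] [[ 537.47271658 -282.81266249   16.0923964 ]
 [ 601.26507586 -254.75150247   45.03086106]]
```

View pics/t5.png

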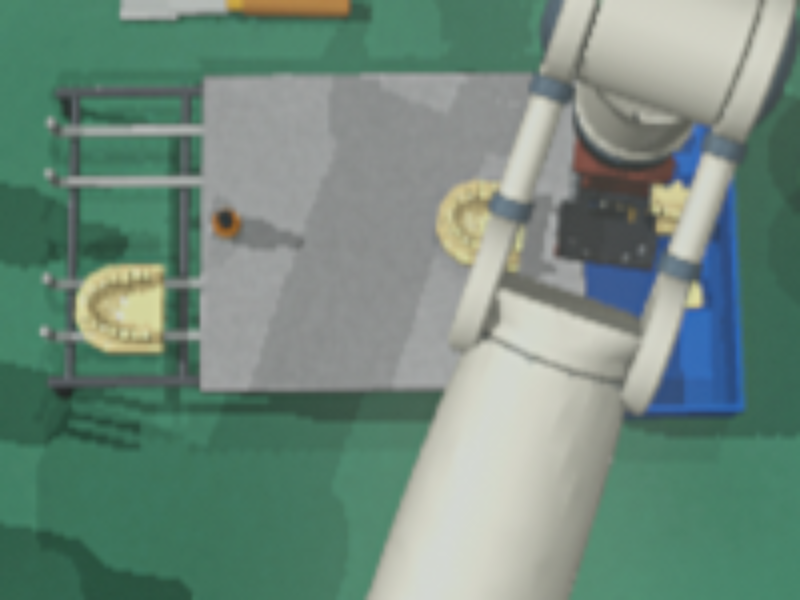

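Request:
send_rows([
  {"jaw":1,"tx":0.035,"ty":0.82,"tz":-1,"turn":0.04},
  {"jaw":1,"tx":0.035,"ty":0.82,"tz":-1,"turn":0.04},
  {"jaw":1,"tx":0.035,"ty":0.82,"tz":-1,"turn":0.04},
  {"jaw":1,"tx":0,"ty":0,"tz":-0.7,"turn":0},
  {"jaw":1,"tx":0,"ty":0,"tz":-0.9,"turn":0},
  {"jaw":1,"tx":0,"ty":0,"tz":-0.8,"turn":0},
  {"jaw":1,"tx":0,"ty":0,"tz":-0.6,"turn":0},
  {"jaw":1,"tx":0,"ty":0,"tz":-0.38,"turn":0},
  {"jaw":1,"tx":0,"ty":0,"tz":0,"turn":0},
  {"jaw":0.7,"tx":0,"ty":0,"tz":0,"turn":0},
  {"jaw":0.7,"tx":0,"ty":0,"tz":0,"turn":0},
  {"jaw":0.7,"tx":0,"ty":0,"tz":0,"turn":0},
  {"jaw":0.7,"tx":0,"ty":0,"tz":0,"turn":0},
])

```text
time_s: 17.92
eef_pos: [562.2, -107.4, 83.1]
tool_rot: [[0.149, 0.989, 0.002], [0.989, -0.149, -0.001], [-0.0, 0.002, -1.0]]
ft_force: [0.3, -0.5, 3.8]
finger_gap: 69.8
gripper_force: 29.9
```

```bash
python3 - <<'E'
from h import *
p,e,a,s=rd(); print(e,a); o=env.get_obs(); print(o["ft_force"],o["finger_gap"],o["gripper_force"])
E
```

```text
[ 562.15472763 -107.398562     83.04034447] -8.586694867409545
[0.77468411 0.46675075 6.08363003] 69.71090013763343 29.89907830953598
```

Request:
send_rows([
  {"jaw":0.7,"tx":0.176,"ty":0.446,"tz":0,"turn":0.069},
  {"jaw":0.7,"tx":0.176,"ty":0.446,"tz":0,"turn":0.069},
  {"jaw":0.7,"tx":0.176,"ty":0.446,"tz":0,"turn":0.069},
  {"jaw":0.7,"tx":0.176,"ty":0.446,"tz":0,"turn":0.069},
  {"jaw":0.7,"tx":0.176,"ty":0.446,"tz":0,"turn":0.069},
  {"jaw":0.7,"tx":0.176,"ty":0.446,"tz":0,"turn":0.069},
  {"jaw":0.7,"tx":0.176,"ty":0.446,"tz":0,"turn":0.069},
  {"jaw":0.7,"tx":0.176,"ty":0.446,"tz":0,"turn":0.069},
  {"jaw":0.7,"tx":0.176,"ty":0.446,"tz":0,"turn":0.069},
  {"jaw":0.7,"tx":0.176,"ty":0.446,"tz":0,"turn":0.069},
  {"jaw":0.7,"tx":0.176,"ty":0.446,"tz":0,"turn":0.069},
  {"jaw":0.7,"tx":0.176,"ty":0.446,"tz":0,"turn":0.069},
  {"jaw":0.7,"tx":0.176,"ty":0.446,"tz":0,"turn":0.069},
  {"jaw":0.7,"tx":0.176,"ty":0.446,"tz":0,"turn":0.069},
  {"jaw":0.7,"tx":0,"ty":0,"tz":0,"turn":0},
])

```text
time_s: 20.05
eef_pos: [636.5, 81.1, 83.1]
tool_rot: [[0.014, 1.0, 0.002], [1.0, -0.014, 0.001], [0.001, 0.002, -1.0]]
ft_force: [1.3, 2.0, 4.4]
finger_gap: 69.7
gripper_force: 29.9
```

Request:
send_rows([
  {"jaw":0.7,"tx":-0.017,"ty":0.415,"tz":0,"turn":0},
  {"jaw":0.7,"tx":-0.017,"ty":0.415,"tz":0,"turn":0},
  {"jaw":0.7,"tx":-0.017,"ty":0.415,"tz":0,"turn":0},
  {"jaw":0.7,"tx":-0.017,"ty":0.415,"tz":0,"turn":0},
  {"jaw":0.7,"tx":-0.017,"ty":0.415,"tz":0,"turn":0},
  {"jaw":0.7,"tx":-0.017,"ty":0.415,"tz":0,"turn":0},
  {"jaw":0.7,"tx":-0.017,"ty":0.415,"tz":0,"turn":0},
  {"jaw":0.7,"tx":-0.017,"ty":0.415,"tz":0,"turn":0},
  {"jaw":0.7,"tx":-0.017,"ty":0.415,"tz":0,"turn":0},
  {"jaw":0.7,"tx":0,"ty":0,"tz":0,"turn":0},
  {"jaw":0.7,"tx":0,"ty":0,"tz":0,"turn":0},
])

```text
time_s: 21.42
eef_pos: [630.8, 193.4, 82.0]
tool_rot: [[0.014, 1.0, 0.0], [1.0, -0.014, 0.002], [0.002, 0.0, -1.0]]
ft_force: [-0.7, 2.3, 4.5]
finger_gap: 69.9
gripper_force: 29.9
```

```bash
python3 - <<'E'
from h import *
p,e,a,s=rd(); print(e,a); o=env.get_obs(); print(o["ft_force"],o["finger_gap"],o["gripper_force"])
cv2.imwrite("pics/w6.png",p["color"])
E
```

```text
[630.80968911 192.81992364  82.04422549] -0.8258303695106406
[-0.50631016  2.61373387  4.47921282] 69.75933483612133 29.89015370607376
```

View pics/w6.png

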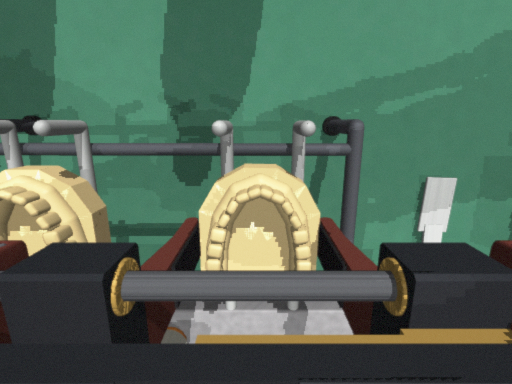

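Request:
send_rows([
  {"jaw":1,"tx":0,"ty":0,"tz":0,"turn":0},
  {"jaw":1,"tx":0,"ty":0,"tz":0,"turn":0},
  {"jaw":1,"tx":0,"ty":0,"tz":0,"turn":0},
  {"jaw":1,"tx":0,"ty":0,"tz":0.5,"turn":0},
  {"jaw":1,"tx":0,"ty":0,"tz":1,"turn":0},
  {"jaw":1,"tx":0,"ty":0,"tz":1,"turn":0},
  {"jaw":1,"tx":0,"ty":0,"tz":1,"turn":0},
  {"jaw":1,"tx":-0.3,"ty":-0.9,"tz":1,"turn":0},
  {"jaw":1,"tx":-0.3,"ty":-0.9,"tz":1,"turn":0},
  {"jaw":1,"tx":-0.3,"ty":-0.9,"tz":1,"turn":0},
  {"jaw":1,"tx":-0.3,"ty":-0.9,"tz":0,"turn":0},
  {"jaw":1,"tx":-0.3,"ty":-0.9,"tz":0,"turn":0},
  {"jaw":1,"tx":0,"ty":0,"tz":0,"turn":0},
  {"jaw":1,"tx":0,"ty":0,"tz":0,"turn":0},
])

```text
time_s: 23.42
eef_pos: [586.1, 57.5, 277.7]
tool_rot: [[0.015, 1.0, 0.001], [1.0, -0.015, 0.0], [0.0, 0.001, -1.0]]
ft_force: [-0.8, 0.7, -0.1]
finger_gap: 88.2
gripper_force: 0.0
```

```bash
python3 - <<'E'
from h import *
p,e,a,s=rd(); print(e,a); W=world(p); z=W[...,2]
for c in [(499,201),(631,201)]: print(fit(c,p,W,lo=84,zs=(84,90),r=60))
for lo,hi in [(465,490),(510,535),(597,620),(640,665)]:
    q=(z>70)&(z<80)&(W[...,0]>lo)&(W[...,0]<hi)&(W[...,1]>135)&(W[...,1]<160)
    if q.sum()>10: print(q.sum(),W[q].mean(0).round(1))
m=(z>70)&(z<79)&(W[...,0]>520)&(W[...,0]<600)&(W[...,1]<180)&(W[...,1]>120); print("slab edge y",np.percentile(W[m][:,1],[90,95,99]))
q=(z>100)&(abs(W[...,0]-565)<25)&(abs(W[...,1]-109)<25); print("drop",W[q].mean(0))
t=read_camera("top"); Wt=world(t); cv2.imwrite("pics/t7.png",cv2.resize(t["color"][125:275,160:360],(800,600)))
q=(Wt[...,2]>18)&(Wt[...,2]<75)&(Wt[...,0]>420)&(Wt[...,0]<690)&(Wt[...,1]<-200)&(Wt[...,1]>-305); print(q.sum(),np.percentile(Wt[q],[5,95],0))
E
```

```text
[586.06472601  57.80708084 277.13228745] -0.8207525198676688
(array([ 4.98514684e+02,  2.01414460e+02, -1.57703219e-02]), np.float64(0.030122045427560806))
(array([ 6.30282951e+02,  2.00082058e+02, -3.60128095e-02]), np.float64(0.03333224728703499))
138 [478.2 147.8  73.9]
136 [521.8 146.9  73.8]
146 [609.2 148.   73.7]
135 [652.8 147.2  73.8]
slab edge y [148.23767121 157.74035944 168.13907299]
drop [567.1584782   99.34627605 380.78823942]
309 [[ 562.05565424 -282.92984495   19.12625136]
 [ 622.49166035 -223.92423141   44.08843804]]
```

View pics/t7.png

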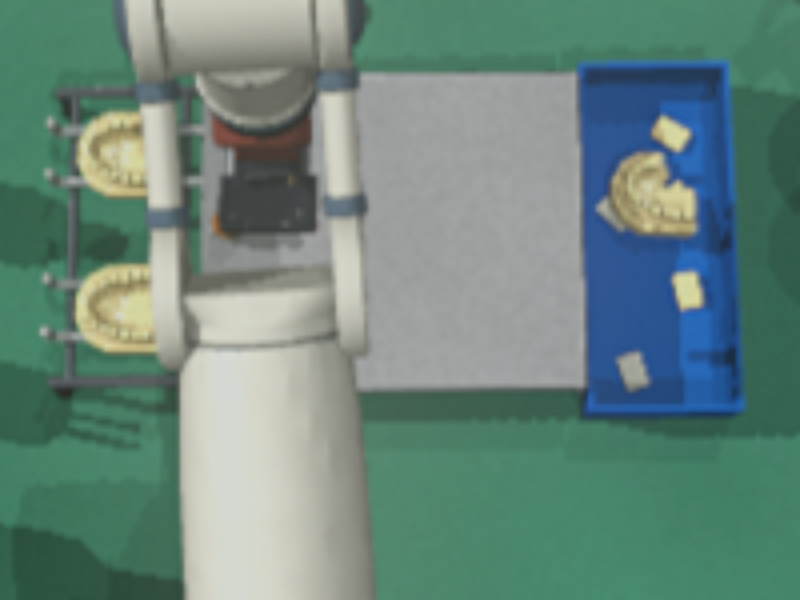

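The last picture shows both casts centred on their bars and the broken cast in the tub at about (655, 200). The arm is clear of everything, so I'm handing in.

```bash
python3 -c "
from h import *
print(env.hand_in())"
```

```text
the job is handed in; nothing more can be done
None
```

I handed the job in at about 24 s of the 72 s allowed, but no verdict came back. By my last measurements both sound casts sit on their own bars within about 2 mm of the centre line, within about 2 degrees of square and clear of the slab. The broken cast is in the scrap tub, where I lifted and lowered it in the gripper rather than pushing it.

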